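Ready the edge sander for a new belt

ROBOT

A 7-joint arm with a two-finger parallel gripper is mounted at the origin on the work surface. World frame = base frame: x ahead of the robot, y to its left, z up, the work surface at z = 0. Lengths are in mm, angles in rad, forces in N, time in s.
With the tool pointing down it reaches from about 425 to 875 mm from the base axis. Payload 4.7 kg.
Tool frame: the origin (TCP) lies between the finger pads; the fingertips stand 8 mm ahead of it and the grasp point (between the pads) lies 11 mm behind it; z points along the fingers, y is the direction in which the jaws open and shut (so a half turn about z gives the same grasp; the last joint's range is limited). The gripper opens to 85 mm and grips with 20 to 120 N. Pads are 22 mm wide; open, the fingers measure 114 mm over their backs; the gripper's body (76 mm by 85 mm) begins 54 mm behind the grasp point. The pads swing forward as they close: fully open they stand 13 mm farther back than shut.
Start: joints at [-1.132, 0.321, -0.07, 1.45, 0.023, 1.371, -0.057], TCP at [267.918, 592.237, 239.349] pointing down, gripper open.
Joint ranges: [-2.86, 2.86], [-0.3, 2.09], [-1.38, 1.24], [0.06, 2.45], [-1.56, 4.7], [0.09, 2.05], [-2.69, 2.69]. Speed limits (rad/s): [2.57, 2.57, 3.14, 3.14, 3.14, 3.14, 3.14].

INTERFACE

Orientations are given as a unit quaternion [w, x, y, z].
In Python, from rig import manip gives the robot as it stands. The module is installed in compiled form; this text tells all that it offers.
- The arm moves only by the tool play_rows, never from a script. Its argument "steps" is a list of rows, each a list of 3 entries, a list of its own where there are three numbers: the opening, from 0 (shut) to 1 (fully open), then the shift along the tool's x, y, z in m, then the turn, a rotation vector about the tool's x, y, z in rad. In form: [[jaw, [tx, ty, tz], [rx, ry, rz]], ...]. A call has exactly 8 rows; each row shifts and turns the pose as measured when the row begins, along the tool's axes as they then stand; what a row does not reach is not made up. A row lasts 1/10 s, in which the tool goes at most 50 mm and 8.59 degrees, less where a joint would pass 70% of its speed; a pose out of reach is approached as far as the arm can. A call is refused whole if a number of a shift passes 0.05 or a number of a turn 0.15, either way. A call with a gripper value outside its range is refused whole. The fingers move at their own pace and stop on an object; "squeeze" is the grip in N (left out, the last holds). Time passes only in rows, so rows that do not move let the fingers close, or fill a call up. It gives the time, the measured TCP pose, the force and the opening at its end, in the units of the state.
- manip.state(): the state, without advancing time (a new reading comes with each control period).
- manip.get_image(name): name is "scene" or "top" or "wrist"; returns a dict with "img" (480x640x3 uint8, red, green, blue), "vertical_fov" (degrees; the focal length in pixels is half the picture's height over the tangent of half this angle, whatever the lens; pixels are square), "cx", "cy" (the principal point, pixels), "rvec" (rotation vector, rad) and "tvec" (3), from world to camera coordinates, as OpenCV has them; the wrist camera has in their place "mount" (4x4, takes a point from camera to tool coordinates, whose origin is the TCP and whose axes are the flange's). Camera axes: x right, y down, z forward; pixel columns grow to the right and rows downward; lengths in mm; the calibration is good to about 2 mm. A picture is of the moment at which its call begins: read the wrist's pose just before it. There is no depth.
- manip.finish_job(): hands the job in, once; it reports no verdict.
The state is a dict: "time": time; "qpos": joint angles; "qd": joint speeds; "tau": joint torques, N m; "tcp_pos": TCP position; "ee_rot": TCP orientation; "contact_force": force on the tool from outside, world axes, zero at the start; "wrist_torque": the same for the moment, N m; "grip_width": finger opening in mm.
Only numpy, scipy, OpenCV 4.12 (cv2) and the standard library are available. Lean on these libraries where they do the work, as an engineer would, in place of code of your own. Each camera call takes 0.05 s, during which the arm holds its last target. There are 200 camera calls.

TASK

Get the edge sander ready for a belt change: tip up its offcut tray by the bar so that all five offcuts slide into the scrap box behind it, and let the tray down level again. Then push the sander's sprung tensioner arm by its thumb plate well back past its click and keep holding it there, finishing while you hold it, so that I can slip the new belt on. Leave everything else on the bench where it is.

Things in the scene. Friction and masses are not known exactly. Their poses are not given: they have to be found in the camera images.
- tensioner (a joint): swing of the sander's sprung tensioner arm, rad: 0 = at rest, out towards the robot; grows as the arm is pushed back, away from the robot (clockwise from above); the pawl climbs a tooth from about 0.10, its top is at 0.19, and it has clicked down behind by 0.28; hard stop at 0.40. Force at the thumb plate: 4 N at 0, 9 N at 0.40, up to 12 N at the tooth (at 0.11 to 0.15). The pawl does not lock: let go, the arm springs out
- sander: edge sander: low grey steel deck 340 x 220 x 45 mm, screwed down, belt off, drive drum and motor at its far end (up to 121 mm high), tensioner arm at its near end. It stands on the left or the right of the table, the tray on the other side. Origin under its centre, x away from the robot
- thumb_plate (a point): centre of the near face (the one to push) of the upright thumb plate at the free end of the tensioner arm, 100 mm above the table. The plate is 10 mm thick, 50 mm wide, from 51 to 126 mm above the table. The frame turns with the arm: x the way to push, y along the arm away from the pivot, z up. A rubber idler roller (44 mm across, 117 mm high) stands on the same arm 65 mm nearer the pivot
- tensioner_pivot (a point): upright pivot axis of the tensioner arm, 100 mm above the table; the middle of the thumb plate is 165 mm from it, so the plate moves 66 mm along its arc from 0 to 0.40 rad
- tray (a joint): tip of the offcut tray, rad: 0 = level, resting; 1.1 = steepest. Its near edge is raised by the bar and it turns about its hinge at the far side; let go, it sinks back to 0. The offcuts slide off at 0.4 to 0.7
- tray_bar (a point): middle of the round steel bar at the tray's near edge, 12 mm across, 120 mm long on two thin rods at its ends, 181 mm above the table with the tray level. Its y axis lies along the bar, parallel to the hinge. It is 38 mm nearer the robot than the tray's near wall and 21 mm above that wall's top. The bar can turn between the fingers as the tray is raised, which takes about 3 to 5 N
- tray_hinge (a point): middle of the tray's hinge axis, 125 mm above the table; with the tray level the bar is 195 mm before it (towards the robot) and 56 mm above it. Aluminium tray 187 x 184 mm, walls 32 mm high on three sides, open on the far side, which overhangs the scrap box. Its dark steel stand is screwed down
- scrap_box: open plywood scrap box, 200 x 200 x 75 mm, walls 8 mm, standing loose on the table just beyond the tray; origin under its centre
- offcut0_mid (a point): chunky pine offcut, about 30 x 28 x 22 mm, 20 g, lying on the tray; this point is at its middle
- offcut1_mid (a point): chunky pine offcut, about 30 x 28 x 22 mm, 20 g, lying on the tray; this point is at its middle
- offcut2_mid (a point): chunky pine offcut, about 30 x 28 x 22 mm, 20 g, lying on the tray; this point is at its middle
- offcut3_mid (a point): chunky pine offcut, about 30 x 28 x 22 mm, 20 g, lying on the tray; this point is at its middle
- offcut4_mid (a point): chunky pine offcut, about 30 x 28 x 22 mm, 20 g, lying on the tray; this point is at its middle
- glue_bottle: white glue bottle, 56 mm across, 150 mm tall, standing; origin under its centre; to be left alone
- tape: black tape measure, 62 x 32 x 60 mm, standing; origin under its centre; to be left alone
- screw_jar: glass jar with a steel lid, 60 mm across, 70 mm tall; origin under its centre; to be left alone
- mallet: rubber mallet lying flat, 320 mm long, head 68 mm thick; origin on the table under its middle; to be left alone
- clamp: steel F-clamp lying flat, 370 mm long, at most 35 mm high; origin on the table under its bar; to be left alone
- brush: bench brush lying flat; origin on the table under its middle; to be left alone
Mind the look-alikes: they are no part of the job. What is shaped like the part that bears offcut3_mid but orange or pink is not meant.

How it is judged (in metres and radians):
On the way, in this order (a step that is already met when the one before it is completed fails the run):
1. all five offcuts lie in the scrap box (x of offcut0_mid in the frame of scrap_box between -0.1 and 0.1 m and y of offcut0_mid in the frame of scrap_box between -0.1 and 0.1 m and z of offcut0_mid in the frame of scrap_box between 0 and 0.075 m and x of offcut1_mid in the frame of scrap_box between -0.1 and 0.1 m and y of offcut1_mid in the frame of scrap_box between -0.1 and 0.1 m and z of offcut1_mid in the frame of scrap_box between 0 and 0.075 m and x of offcut2_mid in the frame of scrap_box between -0.1 and 0.1 m and y of offcut2_mid in the frame of scrap_box between -0.1 and 0.1 m and z of offcut2_mid in the frame of scrap_box between 0 and 0.075 m and x of offcut3_mid in the frame of scrap_box between -0.1 and 0.1 m and y of offcut3_mid in the frame of scrap_box between -0.1 and 0.1 m and z of offcut3_mid in the frame of scrap_box between 0 and 0.075 m and x of offcut4_mid in the frame of scrap_box between -0.1 and 0.1 m and y of offcut4_mid in the frame of scrap_box between -0.1 and 0.1 m and z of offcut4_mid in the frame of scrap_box between 0 and 0.075 m), for 0.2 s.
2. the tensioner arm has been pushed back past its click (0.28 rad) (value of joint tensioner above 0.28 rad), for 0.2 s.
At the end, for the whole second after the job is handed in: all five offcuts are inside the scrap box, the tray is level again (under 0.08 rad), and the tensioner arm is held past its click (over 0.28 rad of 0.40) by the robot pressing on it with more than 3 N, through the last second (all of step 1 and value of joint tray below 0.08 rad and value of joint tensioner above 0.28 rad and contact force between any of the fingers, the arm and tensioner above 3 N); the arm keeps its last pose, push and grip.
It fails at once if another thing on the bench (bottle, tape, jar, mallet, clamp or brush) is shifted or knocked by more than 40 mm (distance of any of glue_bottle, tape, screw_jar, mallet, clamp, brush from where it was at the start of the episode above 0.04 m).
It fails at once if the scrap box is shifted by more than 50 mm (distance of scrap_box from where it was at the start of the episode above 0.05 m).
It also fails if it takes over 61 s, if anything falls off the work surface, if the arm or the gripper's body presses on something with over 40 N, if the wrist force passes 120 N, or if a joint passes its speed limit or range.

## Working session

There is one attempt and no reset: what is moved stays moved. The work goes in short steps, Python scripts to look and compute and a tool call to move; the robot and the scene stay as the last step left them, time stands still between calls to the robot, and variables do not carry over. Pictures are saved under pics/ and viewed, about 8 in all and at most 12, crops included, and the job is handed in when it is done.

Besides the shell and the picture viewer there is one more tool, called after "Request:" as name(argument=value, ...) on one line, values as JSON. play_rows: Moves the arm, as the interface text tells. Its arguments: {"type":"object","properties":{"steps":{"type":"array","items":{"type":"array"}},"squeeze":{"type":"number"}},"required":["steps"]}

```bash
mkdir -p pics; cat > h.py <<'E'
import numpy as np, cv2
from rig import manip
from scipy.spatial.transform import Rotation as R
def cam(d):
    f=240/np.tan(np.radians(d["vertical_fov"])/2)
    return f,d["cx"],d["cy"],R.from_rotvec(np.ravel(d["rvec"])).as_matrix(),np.ravel(d["tvec"])
def ray(d,u,v):
    f,cx,cy,M,t=cam(d); return -M.T@t, M.T@np.array([(u-cx)/f,(v-cy)/f,1])
def onz(d,u,v,z):
    o,r=ray(d,u,v); return o+r*(z-o[2])/r[2]
def tri(d1,p1,d2,p2):
    o1,r1=ray(d1,*p1);o2,r2=ray(d2,*p2)
    s=np.linalg.lstsq(np.c_[r1,-r2],o2-o1,rcond=None)[0]
    a,b=o1+r1*s[0],o2+r2*s[1]; return (a+b)/2,np.linalg.norm(a-b)
def proj(d,p):
    f,cx,cy,M,t=cam(d); c=M@np.asarray(p,float)+t; return np.round([cx+f*c[0]/c[2],cy+f*c[1]/c[2]],1)
def tool(p):  # world target -> shift in tool axes m
    s=manip.state(); q=s["ee_rot"]; M=R.from_quat([q[1],q[2],q[3],q[0]]).as_matrix()
    return M, M.T@(np.array(p)-s["tcp_pos"])/1000
E
python3 - <<'E'
from h import *
import pickle
s=manip.state(); print(s)
D={}
for n in("scene","top"):
    d=manip.get_image(n); D[n]=d; cv2.imwrite(f"pics/{n}0.png",d["img"][:,:,::-1])
    o,r=ray(d,320,240); print(n,o,r,d["vertical_fov"])
pickle.dump(D,open("D.pkl","wb"))
E
```

```text
{'time': 0.0, 'qpos': array([-1.13190354,  0.3218077 , -0.07010331,  1.45170758,  0.02263309,
        1.37079641, -0.05686958]), 'qd': array([ 0.00024494, -0.00100665,  0.00088496,  0.00110449, -0.00021321,
        0.00077579,  0.0006615 ]), 'tau': array([-1.10190635e-04, -4.93572378e+01, -3.82122109e-01, -3.14342952e+01,
        1.30212001e-02,  1.10732135e-02, -7.15725633e-06]), 'tcp_pos': array([267.70898413, 591.72145756, 238.21722958]), 'ee_rot': array([-1.41135609e-04,  2.10760940e-01,  9.77537157e-01, -9.55474386e-04]), 'contact_force': array([ 0.00541456,  0.97590585, -0.30681811]), 'wrist_torque': array([ 0.01861334, -0.02316646,  0.00521255]), 'grip_width': 85.44455438808468}
scene [1321.45470893  844.92561307 1093.9372998 ] [-0.50989746 -0.58797217 -0.62808573] 47.85544804559835
top [ 265.9113583    13.6057391  1550.04544135] [ 0.2120335  -0.0134453  -0.97718126] 49.90994212537777
```

View pics/scene0.png

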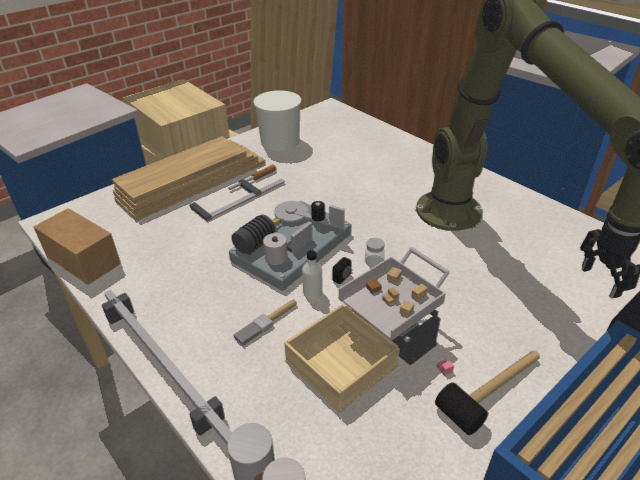

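View pics/top0.png

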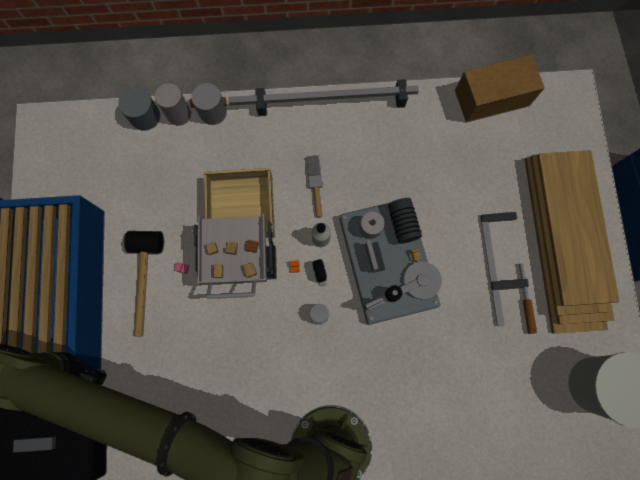

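The scene view shows the tray on the left with its bar at about (425,262), the scrap box beyond it at (342,355), and the sander at (292,245) with its thumb plate near (337,215). In the top view the bar is near (230,295), the tray at (232,250), the scrap box at (238,195), and the thumb plate near (375,303). The orange (294,266) and pink (180,267) blocks on the bench are decoys. The five offcuts are the ones on the tray. I'll enlarge both to measure.

```bash
python3 - <<'E'
import cv2,numpy as np
t=cv2.imread("pics/top0.png");s=cv2.imread("pics/scene0.png")
a=cv2.resize(t[200:325,190:290],(400,500),interpolation=cv2.INTER_CUBIC)   #x4 origin 190,200
b=cv2.resize(t[220:330,335:445],(400,400),interpolation=cv2.INTER_CUBIC)
c=cv2.resize(s[190:290,280:460],(720,400),interpolation=cv2.INTER_CUBIC)
def grid(im,x0,y0,k,st=20):
    for x in range(-(-x0//st)*st,x0+int(im.shape[1]/k),st):
        X=int((x-x0)*k);cv2.line(im,(X,0),(X,5),(0,0,255),1);cv2.putText(im,str(x),(X,15),0,.35,(0,0,255))
    for y in range(-(-y0//st)*st,y0+int(im.shape[0]/k),st):
        Y=int((y-y0)*k);cv2.line(im,(0,Y),(5,Y),(0,0,255),1);cv2.putText(im,str(y),(6,Y+4),0,.35,(0,0,255))
grid(a,190,200,4);grid(b,335,220,400/110);grid(c,280,190,4)
o=np.zeros((500,800,3),np.uint8);o[:,:400]=a;o[:400,400:]=b
cv2.imwrite("pics/c1.png",o);cv2.imwrite("pics/c2.png",c)
E
```

```text
(no output)
```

View pics/c1.png

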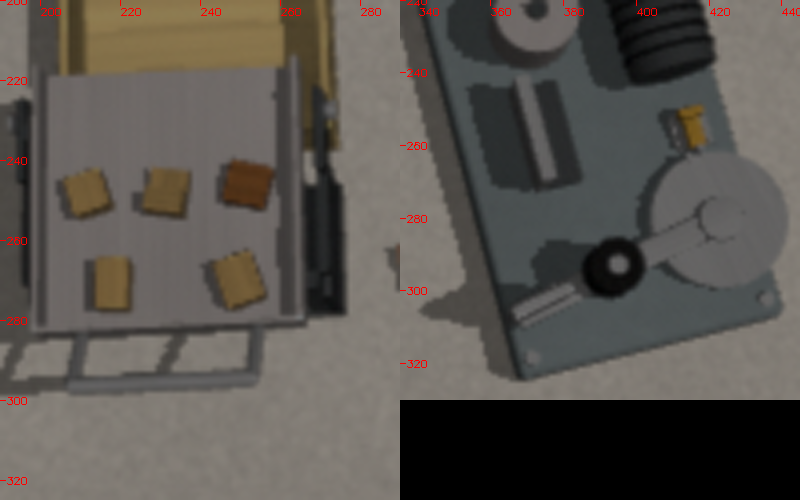

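View pics/c2.png

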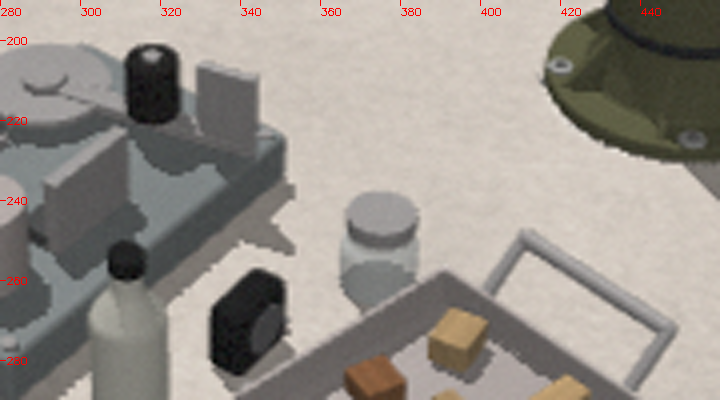

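The crops show the bar ends at top (207.5,296) and (254,294.8), and at scene (411.7,249) and (448,271.7). The roller top is at top (395,292.3), and the thumb plate's top strip runs from top (364,305) to (379,297.5). All five offcuts are on the tray, the brown one included.

```bash
python3 - <<'E'
from h import *
import pickle
D=pickle.load(open("D.pkl","rb"));t,s=D["top"],D["scene"]
np.set_printoptions(precision=1,suppress=True)
L=onz(t,207.5,296,181);Rr=onz(t,254,294.8,181)
print("bar L,R",L,Rr,np.linalg.norm(L-Rr))
print("tri",tri(t,(207.5,296),s,(448,271.7)),tri(t,(254,294.8),s,(411.7,249)))
m=(L+Rr)/2;u=(Rr-L)/np.linalg.norm(Rr-L);n=np.array([-u[1],u[0],0]);print("bar mid",m,"u",u,"fwd",n,"hinge",m+195*n)
ro=onz(t,395,292.3,117);print("roller",ro, "tri",tri(t,(395,292.3),s,(280+152/4,190+50/4)))
pl=[onz(t,335+(x-400)/3.636,220+y/3.636,126) for x,y in((513,308),(572,283),(520,322),(578,291))]
print("plate top",pl);c=np.mean(pl,0);print("centre",c)
e=(pl[0]-pl[1]);e/=np.linalg.norm(e);print("edge dir",e,"roller->plate",c[:2]-ro[:2],np.linalg.norm(c[:2]-ro[:2]))
print("hub z56..100",onz(t,423,280,60),onz(t,423,280,100), "pivot est",ro+(ro-c)*100/65)
print("scene plate top corners", [onz(s,280+x/4,190+y/4,126) for x,y in((197,65),(258,75))])
for nm,p in dict(jar=(318,308),bottle=(320,228),tape=(320,265)).items(): print(nm,onz(t,*p,65))
M,_=tool([0,0,0]);print(M)
E
```

```text
bar L,R [431.1 302.9 181. ] [426.  179.6 181. ] 123.4242100255636
tri (array([430.8, 302.1, 184.2]), np.float64(0.41765107600664164)) (array([426.2, 179.8, 179.7]), np.float64(0.007308795750452977))
bar mid [428.6 241.3 181. ] u [-0. -1.  0.] fwd [ 1. -0.  0.] hinge [623.4 233.3 181. ]
roller [ 414.3 -204.5  117. ] tri (array([ 414.7, -204.7,  124.4]), np.float64(3.5062604924093685))
plate top [array([ 384.6, -120.4,  126. ]), array([ 400.5, -166.7,  126. ]), array([ 373.7, -124.8,  126. ]), array([ 394.1, -170.7,  126. ])]
centre [ 388.2 -145.6  126. ]
edge dir [-0.3  0.9  0. ] roller->plate [-26.1  58.9] 64.37158397507355
hub z56..100 [ 450.4 -297.9   60. ] [ 445.5 -289.5  100. ] pivot est [ 454.4 -295.   103.2]
scene plate top corners [array([ 404.8, -166. ,  126. ]), array([ 379.2, -124.7,  126. ])]
jar [389.5  12.2  65. ]
bottle [624.4  -9.2  65. ]
tape [513.7  -1.9  65. ]
[[-0.9  0.4 -0. ]
 [ 0.4  0.9 -0. ]
 [-0.  -0.  -1. ]]
```

```bash
cat >> h.py <<'E'
def plan(target,yaw_y,calls=1,tilt=None):
    """rows (tool shifts m, turn rad) to put TCP at target mm, tool down, jaw axis at world yaw_y (deg, mod 180)"""
    s=manip.state();q=s["ee_rot"];r0=R.from_quat([q[1],q[2],q[3],q[0]]);n=8*calls
    y=r0.as_matrix()[:,1]; y0=np.degrees(np.arctan2(y[1],y[0]))
    d=(yaw_y-y0+90)%180-90; yt=np.radians(y0+d)
    Y=np.array([np.cos(yt),np.sin(yt),0]);Z=np.array([0,0,-1.]);X=np.cross(Y,Z)
    rv=(r0.inv()*R.from_matrix(np.c_[X,Y,Z])).as_rotvec()/n
    dp=(np.array(target)-s["tcp_pos"])/n/1000
    print("t",round(s["time"],2),"tcp",np.round(s["tcp_pos"],1),"yaw",round(y0,1),"F",np.round(s["contact_force"],1),"grip",round(s["grip_width"],1),"turn/row",np.round(rv,3))
    for i in range(n): print(np.round((r0*R.from_rotvec(rv*i)).as_matrix().T@dp,4).tolist())
E
python3 - <<'E'
from h import *
import pickle
plan([428,241,225],-2.4,2)
t=pickle.load(open("D.pkl","rb"))["top"]
print([onz(t,335+(x-400)/3.636,220+y/3.636,95) for x,y in((513,80),(548,188))])
E
```

```text
t 0.1 tcp [267.7 591.8 238.3] yaw 65.7 F [ 0.2  0.  -0.2] grip 85.2 turn/row [-0.     0.     0.074]
[-0.0182, -0.0158, 0.0009]
[-0.0193, -0.0145, 0.0009]
[-0.0203, -0.013, 0.0009]
[-0.0212, -0.0114, 0.0009]
[-0.022, -0.0098, 0.0009]
[-0.0227, -0.0082, 0.0008]
[-0.0232, -0.0065, 0.0008]
[-0.0236, -0.0047, 0.0008]
[-0.0239, -0.003, 0.0008]
[-0.0241, -0.0012, 0.0008]
[-0.0241, 0.0006, 0.0008]
[-0.024, 0.0024, 0.0008]
[-0.0237, 0.0042, 0.0008]
[-0.0234, 0.0059, 0.0008]
[-0.0229, 0.0076, 0.0008]
[-0.0222, 0.0093, 0.0008]
[array([ 566.86830468, -138.64946421,   95.        ]), array([ 478.78253907, -158.65538873,   95.        ])]
```

Request:
play_rows(steps=[[0.4,[-0.018,-0.016,0.001],[0,0,0.075]],[0.4,[-0.019,-0.0145,0.001],[0,0,0.075]],[0.4,[-0.02,-0.013,0.001],[0,0,0.075]],[0.4,[-0.021,-0.0115,0.001],[0,0,0.075]],[0.4,[-0.022,-0.01,0.001],[0,0,0.075]],[0.4,[-0.023,-0.008,0.001],[0,0,0.075]],[0.4,[-0.023,-0.0065,0.001],[0,0,0.075]],[0.4,[-0.0235,-0.005,0.001],[0,0,0.075]]], squeeze=40)

```text
time: 0.9
tcp_pos: [342.7, 410.7, 224.8]
ee_rot: [-0.001, 0.497, 0.868, -0.005]
contact_force: [-0.3, 0.4, 0.3]
grip_width: 33.9
```

Request:
play_rows(steps=[[0.4,[-0.024,-0.003,0.001],[0,0,0.075]],[0.4,[-0.024,-0.001,0.001],[0,0,0.075]],[0.4,[-0.024,0.001,0.001],[0,0,0.075]],[0.4,[-0.024,0.0025,0.001],[0,0,0.075]],[0.4,[-0.0235,0.004,0.001],[0,0,0.075]],[0.4,[-0.0235,0.006,0.001],[0,0,0.075]],[0.4,[-0.023,0.0075,0.001],[0,0,0.075]],[0.4,[-0.022,0.009,0.001],[0,0,0.075]]])

```text
time: 1.7
tcp_pos: [417.1, 223.3, 214.3]
ee_rot: [0.0, 0.74, 0.673, -0.008]
contact_force: [0.2, 0.4, -0.8]
grip_width: 33.6
```

```bash
python3 - <<'E'
from h import *
plan([428,241,225],-2.4,1)
E
```

```text
t 1.7 tcp [417.1 223.3 214.3] yaw -5.5 F [ 0.2  0.4 -0.8] grip 33.6 turn/row [-0.001  0.002 -0.007]
[0.0023, 0.0011, -0.0014]
[0.0023, 0.0011, -0.0014]
[0.0023, 0.0012, -0.0014]
[0.0023, 0.0012, -0.0014]
[0.0023, 0.0012, -0.0014]
[0.0023, 0.0012, -0.0014]
[0.0023, 0.0012, -0.0014]
[0.0023, 0.0013, -0.0013]
```

Request:
play_rows(steps=[[0.4,[0.006,0.003,-0.004],[-0.002,0.005,-0.018]],[0.4,[0.006,0.003,-0.004],[-0.002,0.005,-0.018]],[0.4,[0.006,0.003,-0.003],[-0.002,0.005,-0.018]],[0.4,[0,0,0],[0,0,0]],[0.4,[0,0,0],[0,0,0]],[0.4,[0,0,0],[0,0,0]],[0.4,[0,0,0],[0,0,0]],[0.4,[0,0,0],[0,0,0]]])

```text
time: 2.5
tcp_pos: [427.4, 241.1, 224.4]
ee_rot: [-0.003, 0.72, 0.694, -0.001]
contact_force: [-0.4, -0.3, -0.1]
grip_width: 34.6
```

```bash
cat >> h.py <<'E'
def wrist(name,pts=()):
    """wrist picture with world points marked"""
    s=manip.state();d=manip.get_image("wrist");q=s["ee_rot"]
    T=np.eye(4);T[:3,:3]=R.from_quat([q[1],q[2],q[3],q[0]]).as_matrix();T[:3,3]=s["tcp_pos"]
    C=np.linalg.inv(T@np.array(d["mount"]));d["rvec"]=R.from_matrix(C[:3,:3]).as_rotvec();d["tvec"]=C[:3,3]
    im=d["img"][:,:,::-1].copy()
    for p in pts:
        u=proj(d,p);print(p,u);cv2.circle(im,tuple(int(x) for x in u),3,(0,0,255),1)
    cv2.imwrite(f"pics/{name}.png",im);return d
E
python3 - <<'E'
from h import *
import pickle
plan([428,241,225],-2.4,1)
d=wrist("w1",[[428.6,241.3,181],[431,302.9,181],[426,179.6,181]])
pickle.dump(d,open("W1.pkl","wb"))
E
```

```text
t 2.5 tcp [427.4 241.1 224.4] yaw -2.2 F [-0.4 -0.3 -0.1] grip 34.6 turn/row [-0.001 -0.     0.001]
[-0.0, 0.0001, -0.0001]
[-0.0, 0.0001, -0.0001]
[-0.0, 0.0001, -0.0001]
[-0.0, 0.0001, -0.0001]
[-0.0, 0.0001, -0.0001]
[-0.0, 0.0001, -0.0001]
[-0.0, 0.0001, -0.0001]
[-0.0, 0.0001, -0.0001]
[428.6, 241.3, 181] [322.3 290.8]
[431, 302.9, 181] [322.7 161.1]
[426, 179.6, 181] [321.7 397.1]
```

View pics/w1.png

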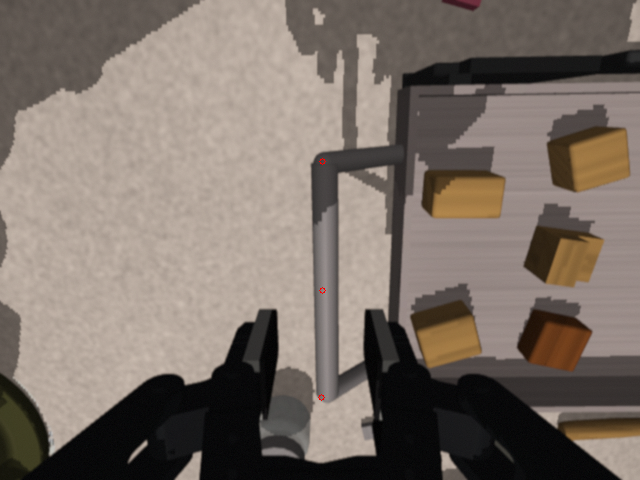

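The wrist view shows the marks lying on the bar (x about 325 against 322), and the bar is centred between the open fingers. I'll go down, then close.

Request:
play_rows(steps=[[0.4,[0,0.001,0.01],[0,0,0]],[0.4,[0,0.001,0.01],[0,0,0]],[0.4,[0,0,0.01],[0,0,0]],[0.4,[0,0,0.01],[0,0,0]],[0.4,[0,0,0.01],[0,0,0]],[0.4,[0,0,0.002],[0,0,0]],[0.4,[0,0,0],[0,0,0]],[0.4,[0,0,0],[0,0,0]]])

```text
time: 3.35
tcp_pos: [428.2, 240.0, 166.0]
ee_rot: [-0.003, 0.721, 0.693, -0.003]
contact_force: [-0.1, 0.5, 0.1]
grip_width: 34.5
```

Request:
play_rows(steps=[[0.3,[0,0,-0.004],[0,0,0]],[0.1,[0,0,0],[0,0,0]],[0,[0,0,0],[0,0,0]],[0,[0,0,0],[0,0,0]],[0,[0,0,0],[0,0,0]],[0,[0,0,0],[0,0,0]],[0,[0,0,0],[0,0,0]],[0,[0,0,0],[0,0,0]]], squeeze=40)

```text
time: 4.15
tcp_pos: [429.6, 240.4, 171.3]
ee_rot: [-0.002, 0.72, 0.694, -0.001]
contact_force: [0.8, 0.2, -2.4]
grip_width: 10.1
```

```bash
python3 - <<'E'
from h import *
s=manip.state();M,_=tool([0,0,0]);print(s["tcp_pos"],s["contact_force"],s["grip_width"],M.round(3))
p0=s["tcp_pos"];fwd=np.array([.999,-.041,0])
for a in np.arange(.1,1.01,.1):
    b=np.arctan2(56,195);r=203
    dx=r*(np.cos(b)-np.cos(b+a));dz=r*(np.sin(b+a)-np.sin(b))
    w=fwd*dx+[0,0,dz];print(round(a,2),(p0+w).round(1),(M.T@w/1000).round(4))
E
```

```text
[429.59843508 240.35983101 171.28163449] [ 0.75060237  0.17534733 -2.37694292] 10.066956788873211 [[ 0.038  0.999 -0.005]
 [ 0.999 -0.038  0.001]
 [ 0.001 -0.006 -1.   ]]
0.1 [436.2 240.1 190.5] [ 0.      0.0065 -0.0192]
0.2 [444.6 239.7 208.9] [-0.      0.0148 -0.0377]
0.3 [454.8 239.3 226.4] [-0.      0.025  -0.0553]
0.4 [466.8 238.8 242.8] [-0.      0.0368 -0.0718]
0.5 [480.3 238.3 258. ] [-0.0001  0.0503 -0.087 ]
0.6 [495.3 237.7 271.7] [-1.000e-04  6.520e-02 -1.007e-01]
0.7 [511.5 237.  283.8] [-0.0002  0.0813 -0.113 ]
0.8 [528.9 236.3 294.3] [-0.0002  0.0987 -0.1235]
0.9 [547.2 235.5 302.9] [-0.0003  0.117  -0.1323]
1.0 [566.3 234.7 309.7] [-0.0003  0.1361 -0.1392]
```

Request:
play_rows(steps=[[0,[0,0.003,-0.01],[0,0,0]],[0,[0,0.0035,-0.0095],[0,0,0]],[0,[0,0.004,-0.0095],[0,0,0]],[0,[0,0.0045,-0.009],[0,0,0]],[0,[0,0.005,-0.009],[0,0,0]],[0,[0,0.005,-0.0088],[0,0,0]],[0,[0,0.0055,-0.0085],[0,0,0]],[0,[0,0.006,-0.008],[0,0,0]]])

```text
time: 4.95
tcp_pos: [468.6, 239.5, 247.4]
ee_rot: [-0.003, 0.72, 0.694, -0.002]
contact_force: [3.2, 1.9, -7.5]
grip_width: 10.5
```

Request:
play_rows(steps=[[0,[0,0.0045,-0.005],[0,0,0]],[0,[0,0.005,-0.0052],[0,0,0]],[0,[0,0.005,-0.005],[0,0,0]],[0,[0,0.0052,-0.005],[0,0,0]],[0,[0,0.0055,-0.0048],[0,0,0]],[0,[0,0.0055,-0.0045],[0,0,0]],[0,[0,0.006,-0.0045],[0,0,0]],[0,[0,0.006,-0.004],[0,0,0]]])

```text
time: 5.75
tcp_pos: [512.1, 238.5, 287.8]
ee_rot: [-0.006, 0.719, 0.695, -0.005]
contact_force: [-1.1, 1.5, -0.7]
grip_width: 10.5
```

Request:
play_rows(steps=[[0,[0,0.006,-0.004],[0,0,0]],[0,[0,0.006,-0.004],[0,0,0]],[0,[0,0.006,-0.0035],[0,0,0]],[0,[0,0.006,-0.003],[0,0,0]],[0,[0,0.006,-0.003],[0,0,0]],[0,[0,0,0],[0,0,0]],[0,[0,0,0],[0,0,0]],[0,[0,0,0],[0,0,0]]])

```text
time: 6.55
tcp_pos: [546.0, 237.7, 307.2]
ee_rot: [-0.005, 0.719, 0.695, -0.005]
contact_force: [-0.8, 1.0, -3.2]
grip_width: 10.5
```

```bash
python3 - <<'E'
from h import *
s=manip.state();print(s["contact_force"])
a=manip.get_image("scene")["img"][:,:,::-1];b=manip.get_image("top")["img"][:,:,::-1]
cv2.imwrite("pics/m.png",np.hstack([cv2.resize(a[220:420,260:460],(400,400)),cv2.resize(b[140:340,160:360],(400,400))]))
E
```

```text
[-0.75893771  0.98239125 -3.1617585 ]
```

View pics/m.png

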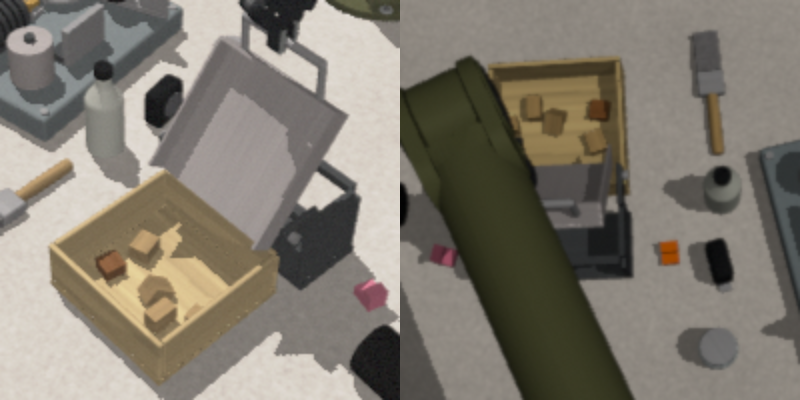

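The tray is empty and five offcuts lie in the box: four clear ones plus one at its left edge. Now I'll let the tray down along the same arc.

Request:
play_rows(steps=[[0,[0,-0.0085,0.004],[0,0,0]],[0,[0,-0.0085,0.0042],[0,0,0]],[0,[0,-0.008,0.005],[0,0,0]],[0,[0,-0.008,0.0052],[0,0,0]],[0,[0,-0.0075,0.0058],[0,0,0]],[0,[0,-0.0075,0.006],[0,0,0]],[0,[0,-0.007,0.0065],[0,0,0]],[0,[0,-0.007,0.0068],[0,0,0]]])

```text
time: 7.45
tcp_pos: [482.0, 239.2, 264.8]
ee_rot: [-0.002, 0.72, 0.694, 0.001]
contact_force: [1.5, 1.9, -0.8]
grip_width: 10.5
```

Request:
play_rows(steps=[[0,[0,-0.0065,0.0078],[0,0,0]],[0,[0,-0.006,0.008],[0,0,0]],[0,[0,-0.006,0.0082],[0,0,0]],[0,[0,-0.0055,0.0085],[0,0,0]],[0,[0,-0.005,0.0088],[0,0,0]],[0,[0,-0.005,0.009],[0,0,0]],[0,[0,-0.0045,0.009],[0,0,0]],[0,[0,-0.004,0.009],[0,0,0]]])

```text
time: 8.25
tcp_pos: [434.7, 240.3, 189.9]
ee_rot: [-0.002, 0.72, 0.694, -0.0]
contact_force: [0.8, -0.0, -0.3]
grip_width: 10.5
```

Request:
play_rows(steps=[[0,[0,-0.0025,0.007],[0,0,0]],[0,[0,-0.002,0.006],[0,0,0]],[0,[0,-0.001,0.003],[0,0,0]],[0,[0,0,0.001],[0,0,0]],[0,[0,0,0],[0,0,0]],[0,[0,0,0],[0,0,0]],[0,[0,0,0],[0,0,0]],[0,[0,0,0],[0,0,0]]])

```text
time: 9.05
tcp_pos: [429.6, 240.4, 174.8]
ee_rot: [-0.002, 0.72, 0.694, 0.001]
contact_force: [-0.4, -0.8, 1.2]
grip_width: 10.3
```

Request:
play_rows(steps=[[0,[0,0,0.003],[0,0,0]],[0,[0,0,0.001],[0,0,0]],[0,[0,0,0],[0,0,0]],[0.15,[0,0,0],[0,0,0]],[0.3,[0,0,0],[0,0,0]],[0.4,[0,0,0],[0,0,0]],[0.4,[0,0,0],[0,0,0]],[0.4,[0,0,0],[0,0,0]]])

```text
time: 9.85
tcp_pos: [428.7, 240.0, 172.9]
ee_rot: [-0.003, 0.721, 0.693, -0.001]
contact_force: [-0.3, 1.0, -0.6]
grip_width: 34.3
```

Request:
play_rows(steps=[[0.4,[0,0,-0.008],[0,0,0]],[0.4,[0,0,-0.012],[0,0,0]],[0.4,[0,0,-0.012],[0,0,0]],[0.4,[0,0,-0.012],[0,0,0]],[0.4,[0,0,-0.012],[0,0,0]],[0.4,[0,0,-0.01],[0,0,0]],[0.4,[0,0,0],[0,0,0]],[0.4,[0,0,0],[0,0,0]]])

```text
time: 10.65
tcp_pos: [430.0, 240.3, 247.2]
ee_rot: [-0.003, 0.721, 0.693, 0.002]
contact_force: [-0.3, -0.7, 0.7]
grip_width: 34.4
```

```bash
python3 - <<'E'
from h import *
d=wrist("w2",[[428.6,241.3,181]])
# arm dir from plate: jaw axis along push
plan([402,-140,240],23.5,2)
E
```

```text
[428.6, 241.3, 181] [317.1 272.3]
t 10.7 tcp [430.  240.3 247.2] yaw -2.2 F [ 0.6 -0.4  1. ] grip 33.8 turn/row [-0.    -0.    -0.028]
[-0.0238, -0.0008, 0.0003]
[-0.0238, -0.0015, 0.0003]
[-0.0237, -0.0022, 0.0003]
[-0.0237, -0.0028, 0.0003]
[-0.0236, -0.0035, 0.0003]
[-0.0235, -0.0041, 0.0004]
[-0.0233, -0.0048, 0.0004]
[-0.0232, -0.0055, 0.0004]
[-0.023, -0.0061, 0.0004]
[-0.0229, -0.0068, 0.0004]
[-0.0227, -0.0074, 0.0004]
[-0.0224, -0.008, 0.0004]
[-0.0222, -0.0087, 0.0004]
[-0.022, -0.0093, 0.0004]
[-0.0217, -0.0099, 0.0004]
[-0.0214, -0.0105, 0.0004]
```

View pics/w2.png

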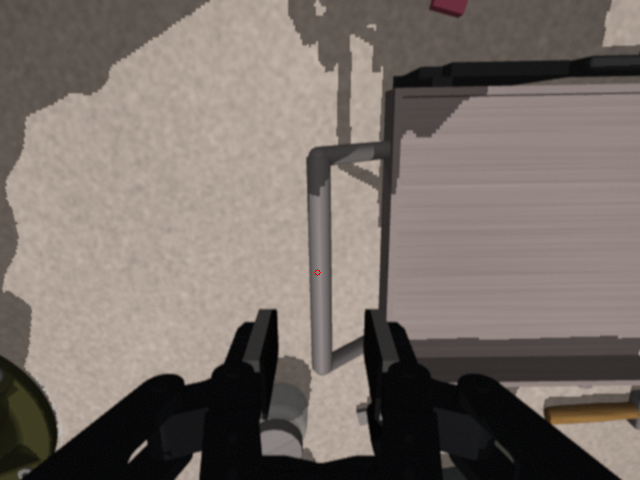

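The tray is empty, level and back where it was (bar under its mark). Next I'll go over to the thumb plate.

Request:
play_rows(steps=[[0.4,[-0.023,-0.001,0],[0,0,-0.028]],[0.4,[-0.023,-0.0015,0],[0,0,-0.028]],[0.4,[-0.023,-0.002,0],[0,0,-0.028]],[0.4,[-0.023,-0.003,0],[0,0,-0.028]],[0.4,[-0.023,-0.0035,0],[0,0,-0.028]],[0.4,[-0.023,-0.004,0],[0,0,-0.028]],[0.4,[-0.023,-0.005,0],[0,0,-0.028]],[0.4,[-0.023,-0.0055,0],[0,0,-0.028]]])

```text
time: 11.5
tcp_pos: [412.6, 50.5, 240.5]
ee_rot: [-0.005, 0.632, 0.775, -0.003]
contact_force: [-0.5, 1.0, -0.2]
grip_width: 34.2
```

Request:
play_rows(steps=[[0.4,[-0.0225,-0.006,0],[0,0,-0.028]],[0.4,[-0.0225,-0.0065,0],[0,0,-0.028]],[0.4,[-0.022,-0.007,0],[0,0,-0.028]],[0.4,[-0.022,-0.008,0],[0,0,-0.028]],[0.4,[-0.022,-0.0085,0],[0,0,-0.028]],[0.4,[-0.0215,-0.009,0],[0,0,-0.028]],[0.4,[-0.015,-0.006,0],[0,0,-0.028]],[0.4,[0,0,0],[0,0,0]]])

```text
time: 12.3
tcp_pos: [400.3, -115.3, 235.6]
ee_rot: [-0.008, 0.552, 0.834, -0.005]
contact_force: [0.6, 0.6, -0.2]
grip_width: 34.1
```

```bash
python3 - <<'E'
from h import *
import pickle
plan([402,-140,210],23.5,1)
d=wrist("w3",[[388,-146,126],[414.5,-204.5,117]]);pickle.dump(d,open("W3.pkl","wb"))
E
```

```text
t 12.3 tcp [ 400.3 -115.3  235.6] yaw 23.0 F [ 0.6  0.6 -0.2] grip 34.1 turn/row [-0.002 -0.001 -0.001]
[-0.003, -0.001, 0.0032]
[-0.003, -0.001, 0.0032]
[-0.0029, -0.001, 0.0032]
[-0.0029, -0.001, 0.0032]
[-0.0029, -0.001, 0.0032]
[-0.0029, -0.001, 0.0032]
[-0.0029, -0.001, 0.0032]
[-0.0029, -0.001, 0.0032]
[388, -146, 126] [287.1 282.1]
[414.5, -204.5, 117] [292.8 358.6]
```

View pics/w3.png

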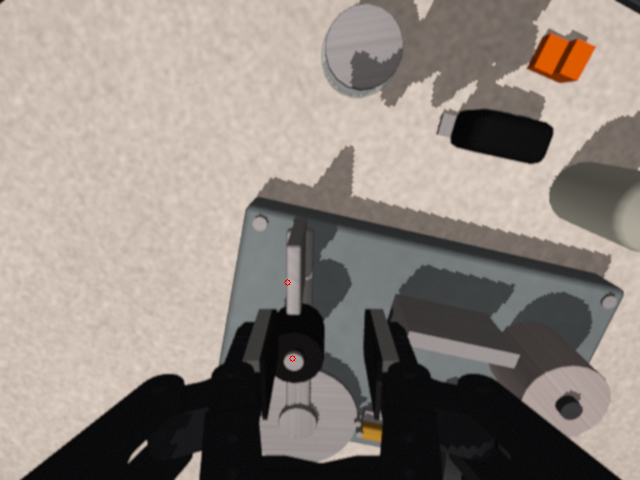

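```bash
python3 - <<'E'
from h import *
import pickle
np.set_printoptions(precision=1,suppress=True)
d=pickle.load(open("W3.pkl","rb"))
print("cam",ray(d,320,240)[0])
P={k:onz(d,*v,z) for k,(v,z) in dict(nearL=((287,313),126),farL=((302,313),126),nearU=((289,248),126),farU=((305,248),126),roller=((293,361),117),platenTop1=((393,335),100),p2=((518,360),100)).items()};print(P)
ro=P["roller"][:2]; mid=(P["nearL"]+P["farL"])[:2]/2
a=mid-ro;print("roller->plate lower edge",a,np.linalg.norm(a),"(expect 40)")
u=a/np.linalg.norm(a);c=ro+65*u;push=np.array([u[1],-u[0]]);piv=ro-100*u
print("u",u,"centre",c,"push",push,"yaw",np.degrees(np.arctan2(push[1],push[0])),"pivot",piv)
for th in(0,.28,.38):
    cs,sn=np.cos(-th),np.sin(-th);v=np.array([[cs,-sn],[sn,cs]])@u;pp=np.array([v[1],-v[0]])
    print(th,"near face",piv+165*v-5*pp,"TCP (near pad 17 behind; +4 outward)",piv+169*v+12*pp,"yaw",np.degrees(np.arctan2(pp[1],pp[0])))
E
```

```text
cam [371.6 -39.7 370.5]
{'nearL': array([ 396.2, -167.1,  126. ]), 'farL': array([ 405.5, -163. ,  126. ]), 'nearU': array([ 380.4, -123.5,  126. ]), 'farU': array([ 389.8, -119.5,  126. ]), 'roller': array([ 415.4, -206.3,  117. ]), 'platenTop1': array([ 479.4, -165.8,  100. ]), 'p2': array([ 576.9, -147. ,  100. ])}
roller->plate lower edge [-14.6  41.2] 43.72738009293854 (expect 40)
u [-0.3  0.9] centre [ 393.8 -145. ] push [0.9 0.3] yaw 19.445004507871047 pivot [ 448.7 -300.6]
0 near face [ 389.1 -146.7] TCP (near pad 17 behind; +4 outward) [ 403.8 -137.2] yaw 19.445004507871047
0.28 near face [ 433.9 -136.2] TCP (near pad 17 behind; +4 outward) [ 450.6 -131.2] yaw 3.4021862442079933
0.38 near face [ 450.4 -135.5] TCP (near pad 17 behind; +4 outward) [ 467.5 -132.2] yaw -2.327391707100237
```

The wrist view shows the plate top at x 288–304, y 248–313, which puts its centre at about (393.5,-144). This agrees with the first estimate to about 5 mm. The platen is at y ≤ -150, clear of the fingers.

```bash
python3 - <<'E'
from h import *
plan([402,-139,165],19.5,1)
E
```

```text
t 12.35 tcp [ 400.3 -113.9  235.4] yaw 23.0 F [-0.7  1.5  0.3] grip 34.5 turn/row [-0.002 -0.001  0.008]
[-0.003, -0.0009, 0.0088]
[-0.003, -0.0009, 0.0088]
[-0.003, -0.0009, 0.0088]
[-0.003, -0.0009, 0.0088]
[-0.003, -0.0009, 0.0088]
[-0.003, -0.0009, 0.0088]
[-0.003, -0.0009, 0.0088]
[-0.003, -0.0008, 0.0088]
```

Request:
play_rows(steps=[[0.55,[-0.004,-0.001,0.006],[-0.002,-0.001,0.01]],[0.55,[-0.005,-0.0015,0.008],[-0.003,-0.001,0.01]],[0.55,[-0.005,-0.0015,0.01],[-0.003,-0.001,0.01]],[0.55,[-0.005,-0.0015,0.01],[-0.003,-0.001,0.01]],[0.55,[-0.005,-0.0015,0.01],[-0.003,-0.001,0.01]],[0.55,[0,0,0.01],[-0.002,-0.001,0.01]],[0.55,[0,0,0.005],[0,0,0]],[0.55,[0,0,0],[0,0,0]]])

```text
time: 13.15
tcp_pos: [401.0, -136.9, 168.9]
ee_rot: [-0.002, 0.577, 0.817, -0.001]
contact_force: [-1.3, 0.9, -0.2]
grip_width: 46.7
```

```bash
python3 - <<'E'
from h import *
plan([402,-139,102],19.5,1)
d=wrist("w4",[[393.5,-144,126]])
print(manip.state()["qpos"].round(2))
E
```

```text
t 13.15 tcp [ 401.  -136.9  168.9] yaw 19.5 F [-1.3  0.9 -0.2] grip 46.7 turn/row [-0.001 -0.    -0.   ]
[-0.0003, 0.0001, 0.0084]
[-0.0003, 0.0001, 0.0084]
[-0.0003, 0.0001, 0.0084]
[-0.0003, 0.0001, 0.0084]
[-0.0003, 0.0, 0.0084]
[-0.0003, 0.0, 0.0084]
[-0.0003, 0.0, 0.0084]
[-0.0003, 0.0, 0.0084]
[393.5, -144, 126] [300.2 299.3]
[-0.54 -0.19  0.74  2.09  0.14  1.2   0.48]
```

View pics/w4.png

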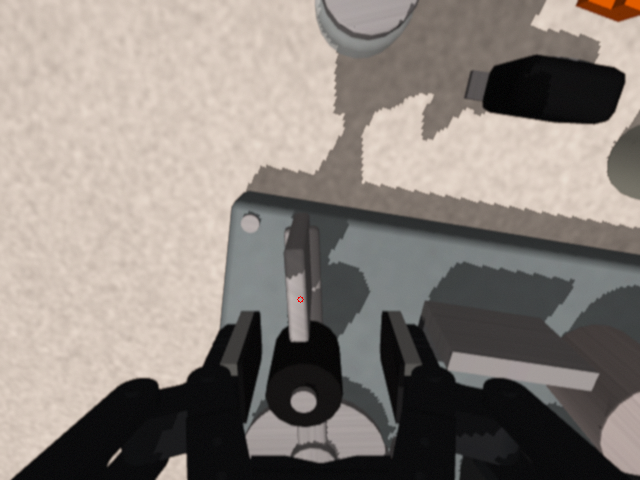

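The plate stands between the pads with clearance on both sides (mark on the plate top), so I'll go down.

Request:
play_rows(steps=[[0.55,[-0.001,0,0.009],[0,0,0]],[0.55,[-0.001,0,0.009],[0,0,0]],[0.55,[0,0,0.009],[0,0,0]],[0.55,[0,0,0.009],[0,0,0]],[0.55,[0,0,0.009],[0,0,0]],[0.55,[0,0,0.008],[0,0,0]],[0.55,[0,0,0.006],[0,0,0]],[0.55,[0,0,0],[0,0,0]]])

```text
time: 14.0
tcp_pos: [402.2, -138.4, 105.4]
ee_rot: [-0.002, 0.577, 0.817, -0.001]
contact_force: [-0.6, 0.7, 0.2]
grip_width: 47.0
```

```bash
python3 - <<'E'
from h import *
s=manip.state();print(s["qpos"].round(2),s["contact_force"])
# TCP along the arc: near pad 23.5 behind TCP
piv=np.array([448.7,-300.6]);u=np.array([-.333,.943])
for th in np.arange(0,.45,.05):
    cs,sn=np.cos(-th),np.sin(-th);v=np.array([[cs,-sn],[sn,cs]])@u;pp=np.array([v[1],-v[0]])
    print(round(th,2),(piv+167*v+18.5*pp).round(1),np.degrees(np.arctan2(pp[1],pp[0])).round(1))
plan([419,-132,98],16.7,1)
E
```

```text
[-0.55 -0.09  0.8   2.16  0.07  1.05  0.55] [-0.56547277  0.72358811  0.18148456]
0.0 [ 410.5 -137. ] 19.4
0.05 [ 418.8 -135.3] 16.6
0.1 [ 427.1 -134. ] 13.7
0.15 [ 435.4 -133.1] 10.9
0.2 [ 443.8 -132.6] 8.0
0.25 [ 452.2 -132.6] 5.1
0.3 [ 460.6 -133. ] 2.3
0.35 [ 469.  -133.8] -0.6
0.4 [ 477.3 -135. ] -3.5
t 14.0 tcp [ 402.2 -138.4  105.4] yaw 19.6 F [-0.6  0.7  0.2] grip 47.0 turn/row [-0.    -0.     0.006]
[0.0, 0.0023, 0.0009]
[0.0001, 0.0023, 0.0009]
[0.0001, 0.0023, 0.0009]
[0.0001, 0.0022, 0.0009]
[0.0001, 0.0022, 0.0009]
[0.0001, 0.0022, 0.0009]
[0.0001, 0.0022, 0.0009]
[0.0001, 0.0022, 0.0009]
```

Request:
play_rows(steps=[[0.55,[0,0.005,0.002],[0,0,0]],[0.55,[0,0.005,0.002],[0,0,0]],[0.55,[0,0.005,0.001],[0,0,0.025]],[0.55,[-0.0005,0.005,0],[0,0,0.03]],[0.55,[-0.0005,0.005,0],[0,0,0.03]],[0.55,[-0.0005,0.005,0],[0,0,0.03]],[0.55,[-0.0005,0.005,0],[0,0,0.03]],[0.55,[-0.0005,0.005,0],[0,0,0.03]]])

```text
time: 14.8
tcp_pos: [433.2, -132.3, 98.6]
ee_rot: [-0.011, 0.652, 0.758, -0.01]
contact_force: [-5.6, -1.4, 4.5]
grip_width: 46.9
```

Request:
play_rows(steps=[[0.55,[-0.0005,0.005,0],[0,0,0.02]],[0.55,[-0.0005,0.005,0],[0,0,0.02]],[0.55,[-0.0005,0.005,0],[0,0,0.02]],[0.55,[-0.0005,0.005,0],[0,0,0.02]],[0.55,[-0.0005,0.005,0],[0,0,0.025]],[0.55,[-0.0005,0.005,0],[0,0,0.025]],[0.55,[-0.0005,0.005,0],[0,0,0.025]],[0.55,[-0.0005,0.005,0],[0,0,0.025]]])

```text
time: 15.6
tcp_pos: [465.2, -131.8, 95.3]
ee_rot: [-0.022, 0.724, 0.689, -0.02]
contact_force: [-8.5, -1.2, 6.9]
grip_width: 47.3
```

Request:
play_rows(steps=[[0.55,[-0.0005,0.005,0],[0,0,0.02]],[0.55,[-0.0005,0.004,0],[0,0,0.015]],[0.55,[0,0.002,0],[0,0,0]],[0.55,[0,0.001,0],[0,0,0]],[0.55,[0,0.001,0],[0,0,0]],[0.55,[0,0.001,0],[0,0,0]],[0.55,[0,0.001,0],[0,0,0]],[0.55,[0,0.001,0],[0,0,0]]])

```text
time: 16.4
tcp_pos: [468.0, -131.9, 92.1]
ee_rot: [-0.038, 0.739, 0.672, -0.032]
contact_force: [-7.9, -0.6, 5.8]
grip_width: 46.8
```

```bash
python3 - <<'E'
from h import *
import pickle
for i in range(3):
    s=manip.state();print(s["time"],s["tcp_pos"].round(1),s["contact_force"].round(1),s["grip_width"])
    d=wrist("w5")
t=manip.get_image("top")["img"][:,:,::-1];a=manip.get_image("scene");pickle.dump([d,a],open("E.pkl","wb"));a=a["img"][:,:,::-1]
cv2.imwrite("pics/f.png",np.hstack([cv2.resize(a[180:400,220:440],(400,400)),cv2.resize(cv2.imread("pics/w5.png")[150:450,170:470],(400,400))]))
cv2.imwrite("pics/ft.png",cv2.resize(t[140:340,160:460],(780,520)))
E
```

```text
16.4 [ 468.  -131.9   92.1] [-7.9 -0.6  5.8] 46.82025908712841
16.45 [ 468.  -131.9   92. ] [-9.2  0.1  6.6] 46.870351557589125
16.5 [ 468.  -131.9   92. ] [-8.3 -0.1  6.6] 46.9023357470385
```

View pics/f.png

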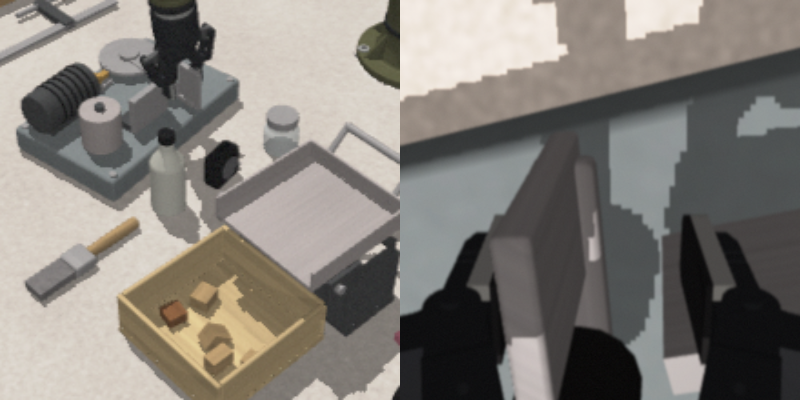

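View pics/ft.png

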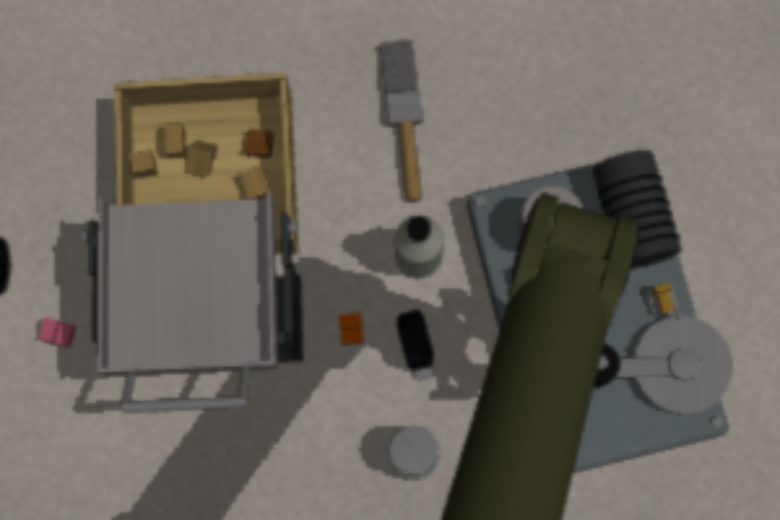

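All five offcuts are in the box, the tray is level, and the bottle, tape, jar and brush haven't moved. The near pad presses the plate with about 8 N at an estimated 0.34 rad. I'll push a bit deeper for margin and then check the angle.

Request:
play_rows(steps=[[0.55,[0,0.004,-0.002],[0,0,0]],[0.55,[0,0.004,-0.002],[0,0,0]],[0.55,[0,0.004,-0.002],[0,0,0]],[0.55,[0,0.004,-0.001],[0,0,0]],[0.55,[0,0.003,0],[0,0,0]],[0.55,[0,0.003,0],[0,0,0]],[0.55,[0,0.003,0],[0,0,0]],[0.55,[0,0.003,0],[0,0,0]]])

```text
time: 17.45
tcp_pos: [468.3, -131.4, 87.1]
ee_rot: [-0.065, 0.741, 0.666, -0.055]
contact_force: [-12.0, 0.5, 6.4]
grip_width: 47.0
```

```bash
python3 - <<'E'
from h import *
np.set_printoptions(precision=1,suppress=True)
for i in range(2):
    t=manip.get_image("top");s=manip.state();print(s["time"],s["tcp_pos"],s["contact_force"],s["grip_width"])
M,_=tool([0,0,0]);print(M.round(3))
for n,z in((23.5,0),):print("near pad",s["tcp_pos"]+M@[0,-23.5,0])
# roller right/lower/upper edges on row/col profile: dark pixels
g=cv2.cvtColor(t["img"],cv2.COLOR_RGB2GRAY);print(g[272:292,386:404])
E
```

```text
17.5 [ 468.2 -131.4   86.9] [-11.6   0.4   6.7] 47.00684249101027
17.55 [ 468.2 -131.4   86.9] [-10.3   1.4   7. ] 47.42068061862962
[[ 0.1  1.  -0.2]
 [ 1.  -0.1  0. ]
 [ 0.  -0.2 -1. ]]
near pad [ 445.2 -128.9   90.9]
[[ 40  35  29  24  22  24  26  37  58  79  84  87  87  87  86  77  54  51]
 [ 36  21  14  13  14  17  12  17  24  42  68  86  87  86  78  57  50  51]
 [ 31  17  14  13  15  14  15  11  14  19  45  79  86  83  63  51  49  51]
 [ 28  14  14  18  26  27  21  15  15  14  25  51  80  86  78  54  50  53]
 [ 21  15  19  38  64  64  52  30  17  13  16  30  59  81  76  55  52  59]
 [ 18  16  35  73  99 101  95  66  24  14  14  23  48  73  69  69  70  75]
 [ 18  19  51  99 104 105 103  88  32  13  15  21  53  95  99  99 100 100]
 [ 14  19  50  97 105 105 100  76  28  13  15  24  60 100 104 104 104 104]
 [ 12  13  32  71  95  98  89  57  21  14  13  26  60 101 105 105 105 104]
 [ 13  15  16  30  48  58  47  25  15  13  14  28  65 103 107 106 106 105]
 [ 13  13  14  16  18  22  17  13  13  14  18  46  87 104 106 106 106 105]
 [ 13  14  14  13  15  15  14  15  15  15  28  63 101 106 107 106 105 105]
 [ 13  12  14  12  14  14  14  15  14  22  42  75  94  95  93  88  87  84]
 [  7   9  12  14  14  14  13  17  29  49  63  70  78  80  74  56  53  55]
 [  4   5   9   9  11  14  15  32  61  82  84  86  87  86  81  59  50  52]
 [ 17  10  10  11  14  23  36  62  82  86  87  88  87  88  86  78  54  51]
 [ 48  42  42  40  47  58  72  83  85  85  87  88  87  87  87  82  61  51]
 [ 84  84  84  84  85  85  86  87  86  85  86  88  88  88  88  86  79  56]
 [ 87  87  87  88  88  88  88  87  86  86  87  87  87  87  87  87  82  61]
 [ 86  86  86  86  86  88  89  87  87  87  86  87  87  88  87  88  86  78]]
```

```bash
python3 - <<'E'
from h import *
import pickle
t=pickle.load(open("D.pkl","rb"))["top"]
def shaft(g,x0,y0):
    w=g[y0-5:y0+6,x0-5:x0+6].astype(float);w=np.where(w>45,w,0);n,l,st,c=cv2.connectedComponentsWithStats((w>0).astype(np.uint8));k=l[5,5]
    m=(l==k)*w;Y,X=np.mgrid[y0-5:y0+6,x0-5:x0+6];return (m*X).sum()/m.sum(),(m*Y).sum()/m.sum()
G=lambda d:cv2.cvtColor(d["img"],cv2.COLOR_RGB2GRAY)
t2=manip.get_image("top")
a=shaft(G(t),395,292);b=shaft(G(t2),391,278);A=onz(t,*a,117)[:2];B=onz(t2,*b,117)[:2];print(a,b,A,B)
c=np.linalg.norm(A-B);print("chord",c,"angle",2*np.arcsin(c/200))
print(manip.state()["qpos"].round(3),manip.state()["contact_force"])
E
```

```text
(np.float64(394.56834884860365), np.float64(292.0911317981382)) (np.float64(390.8102609464839), np.float64(278.4498009730208)) [ 414.95065763 -203.34543548] [ 453.74377047 -196.54327831]
chord 39.38495837908613 angle 0.3964405985597735
[-0.492  0.301  0.807  1.915 -0.202  1.192  0.295] [-12.02597976   0.62712833   6.43475029]
```

The roller's chord gives 0.396 rad, so the arm is at its hard stop, and I'm holding it there steadily with about 12 N. Handing in.

```bash
python3 - <<'E'
from h import *
s=manip.state();print(s["tcp_pos"],s["contact_force"]);print(manip.finish_job())
E
```

```text
[ 468.22160393 -131.37749951   86.94479187] [-12.02597976   0.62712833   6.43475029]
the job is handed in; nothing more can be done
None
```

The sander is ready for the belt: all five offcuts are in the scrap box, the tray is level again, and I handed in while holding the tensioner arm back. `finish_job` reports no verdict.

- **Tray:** I gripped the bar, tipped the tray to about 0.9 rad and lowered it along the same arc. The last top view shows the tray empty and level, with all five offcuts in the box.
- **Tensioner:** I pushed the thumb plate with the near finger of the partly open gripper. The last picture puts the arm at about 0.396 rad, close to its 0.40 stop. The force on the tool was about 12 N against the push direction, and the pose was steady. This took about 18 s of the 61 s allowed.
- **Rest of the bench:** The bottle, tape, jar, brush and box looked unmoved by eye in the last pictures. I did not recheck the mallet and clamp at the end, but the gripper never went near them.
- **Disagreements:**
  - The fingertip position alone suggested about 0.34 rad; I trusted the picture's 0.396. Both are past the click at 0.28.
  - At the stop, the extra push tilted the tool by about 0.17 rad instead of moving it on. It also showed about 6 N of vertical force that I did not trace.

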